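# Turn the reversed pellet carrier in the loading cradle

## Task

One of the three pellet carriers leaning in the sloping cradle was put in back to front: it shows its screwed-down back plate instead of its round window. Swing the wire bail right back, turn that carrier over so that its window faces out like the other two (still the same way up), seat it fully down in its own place, and swing the bail forward again until it is fully closed over all three. Leave the other two carriers in their places and do not shift the things lying around the cradle.

Things in the scene. Friction and masses are not known exactly. Their poses are not given: they have to be found in the camera images.
- cradle: fixed stand, 240 wide x 115 mm deep, aluminium on a grey foot; three places side by side at its y = -72, 0 and +72 mm lean back 30 degrees from vertical. Origin under its centre, on the worktop; x to its rear, y to its left seen from the front, z up. In this frame the slope rises along (0.5, 0, 0.866) and faces out along (-0.866, 0, 0.5). Turned a little about the vertical.
- cradle_foot (a point): middle of the ledge on which the carriers stand, at the face they lean on (cradle x -20, z 36 mm). Each place is 64 mm wide between 8 mm dividers that reach 41 mm up the slope, their last 7 mm narrower. At the foot the slot is 12 mm deep from that face to a flared lip 8 mm high. The back ribs reach 56 mm up the slope, so the top 30 mm of a carrier is free behind too.
- bail (a joint): angle of the wire bail that keeps the carriers in, rad. 0: closed, its 6 mm crossbar about 3 mm above the carriers' top edges, so that none can be lifted out; grows as it swings up and back, to 1.67: fully open, crossbar low behind the cradle. Stiff hinge (about 1.3 N at the crossbar): stays where it is left. Starts between 0 and 0.1.
- bail_axis (a point): middle of the level line, parallel to the cradle's y, about which the bail swings (cradle x -5.5, z 69 mm). The crossbar and sleeve run 56 mm from it: when closed, up the slope but 4 degrees (0.07 rad) to the front of it; when fully open, behind and 28 mm below it.
- bail_grip (a point): centre of the bail's black sleeve (spins freely on the wire), 13 mm thick, 38 mm long, level and parallel to the cradle's y, which continues the crossbar past the cradle's right-hand end, 151 mm from its middle. Moves with the bail. Free on all sides, with about 35 mm or more to the jar on its right.
- carrier_1_mid (a point): the carrier that starts back to front, in any of the three places; all three are alike: flat aluminium plate 60 wide x 86 tall x 8 mm thick, 0.09 to 0.18 kg. This point is its centre, 43 mm below its top edge. Own z: up along the plate; y: across its width; -x: out of its window face; +x: out of its back. Pinch it across its 8 mm near the top edge.
- carrier_2_mid (a point): a carrier that starts the right way round, in another place; centre and axes as for carrier_1. Window face: a round recess 34 mm across showing a grey pellet. Back: a square 46 mm steel cover with four screws, 3 mm proud. The top 27 mm of both faces is plain.
- carrier_3_mid (a point): the other carrier that starts the right way round; same plate, centre and axes.
- powder_jar: bystander: brown screw-cap jar, 62 mm across, 95 mm tall, to the right of the cradle beyond the sleeve; origin under its centre.
- sample_cup: bystander: white cup with grey cap, 39 mm across, 32 mm tall, in front of the cradle to the left; origin under its centre.
- screwdriver: bystander: screwdriver lying in front of the cradle, 166 mm long, 25 mm thick; origin under its middle.
- ref_disc: bystander: flat metal disc, 40 mm across, 12 mm tall, lying behind the cradle; origin under its centre.

How it is judged:
On the way, in this order (a step that is already met when the one before it is completed fails the run):
1. the bail is swung right back (value of joint bail above 1.2 rad), for 0.1 s.
2. the reversed carrier stands turned over in its own place, with the bail still back and the gripper off it (distance of carrier_1_mid from where it was at the start of the episode below 0.006 m and angle between carrier_1_mid's own x axis and vertical above 1.92 rad and angle between carrier_1_mid's own z axis and vertical below 0.65 rad and value of joint bail above 1 rad and contact force between the fingers and carrier_1 below 0.3 N), for 0.2 s.
At the end, for the whole second after the job is handed in: The carrier that was reversed stands seated in its own place (centre within 6 mm of where it began) with its window facing out, at rest; the other two within 6 mm of where they began; the bail closed over them (joint below 0.15 rad) (distance of each of carrier_1_mid, carrier_2_mid, carrier_3_mid from where it was at the start of the episode below 0.006 m and angle between carrier_1_mid's own x axis and vertical above 1.92 rad and angle between carrier_1_mid's own z axis and vertical below 0.65 rad and value of joint bail below 0.15 rad and linear speed of carrier_1 below 0.02 m/s); the robot touches nothing.
It fails at once if one of the other carriers is lifted or shoved out of its place (more than 15 mm) (distance of any of carrier_2_mid, carrier_3_mid from where it was at the start of the episode above 0.015 m).
It fails at once if a bystander is shifted by more than 20 mm (distance of any of powder_jar, sample_cup, screwdriver, ref_disc from where it was at the start of the episode above 0.02 m).
It also fails if it takes over 69 s, if anything falls off the work surface, if the arm or the gripper's body presses on something with over 40 N, if the wrist force passes 120 N, or if a joint passes its speed limit or range.

## Robot

A 7-joint arm with a two-finger parallel gripper is mounted at the origin on a cart in front of the work surface, level with it; the furniture and walls round the work are solid. World frame = base frame: x ahead of the robot, y to its left, z up, the work surface at z = 0. Lengths are in m, angles in rad, forces in N, time in s.
With the tool pointing down it reaches from about 0.4 to 0.85 m from the base axis. Payload 10.4 kg.
Tool frame: the origin (TCP) lies on the centre line of the jaws, within the pads' length; the fingertips stand 8 mm ahead of it and the grasp point (between the pads) lies 11 mm behind it (r.finger_overhang is the distance from the TCP to the fingertips, in m); z points along the fingers, y is the line along which they close (so a half turn about z gives the same grasp; the last joint's range is limited). The gripper opens to 87 mm and grips with 3 to 60 N. Pads are 19 mm wide; open, the fingers measure 117 mm over their backs; the gripper's body (75 mm by 190 mm) begins 51 mm behind the grasp point.
Start: joints at [1.282, 0.332, -0.065, 1.46, 0.022, 1.35, -0.088], TCP at [0.164, -0.603, 0.231] pointing down, gripper open.
Joint ranges: [-2.6, 2.6], [-0.5, 2.12], [-1.47, 1.34], [0.16, 2.42], [-1.27, 4.41], [0.06, 2.06], [-2.6, 2.6]. Speed limits (rad/s): [2.22, 2.22, 2.79, 2.79, 3.14, 3.14, 3.14].

## Interface

Orientations are given as a unit quaternion [x, y, z, w].
In Python, from bench import r, vision gives the robot as it stands.
- The arm moves only by the tool drive_tool, never from a script. Its argument "series" is a list of rows, each a list of 2 entries, a list of its own where there are three numbers: the shift along the world's x, y, z in cm, then the turn about the world's z in degrees. A call has exactly 10 rows; each row shifts and turns the commanded pose from where the row before left it; what a row does not reach is not made up. A row lasts 1/8 s, in which the tool goes at most 62.5 mm and 10.7 degrees, less where a joint would pass 70% of its speed; a pose out of reach is approached as far as the arm can. A call with a gripper value outside its range is refused whole. "hand" is the closure, from 0 (fully open) to 1 (shut), set as the call begins (left out, the last holds). The fingers move at their own pace and stop on an object; "newtons" is the grip in N (left out, the last holds). Time passes only in rows, so rows that do not move let the fingers close, or fill a call up. It gives the time, the measured TCP pose, the force, the opening and the grip force at its end, in the units of the state.
- r.read_state(): the state, without advancing time (a new reading comes with each control period).
- vision.camera(name): name is "side" or "top" or "wrist"; returns a dict with "color" (400x640x3 uint8, red, green, blue), "intrinsics" (3x3 intrinsics, pixels), "R" (3x3) and "t" (3): a world point X has camera coordinates R X + t; the wrist camera has in their place "mount" (4x4, takes a point from camera to tool coordinates, whose origin is the TCP and whose axes are the flange's). Camera axes: x right, y down, z forward; pixel columns grow to the right and rows downward; lengths in m; the calibration is good to about 2 mm. A picture is of the moment at which its call begins: read the wrist's pose just before it. There is no depth.
- r.close_job(): hands the job in; it is judged then, once.
The state is a dict: "time": time; "joint_positions": joint angles; "joint_vel": joint speeds; "joint_torque": joint torques, N m; "ee_pos": TCP position; "eef_rot": TCP orientation; "ft_force": force on the tool from outside, world axes, zero at the start; "torque": the same for the moment, N m; "width": finger opening in m; "grip_force": force on a finger pad.
Only numpy, scipy, OpenCV 4.12 (cv2) and the standard library are available. Lean on these libraries where they do the work, as an engineer would, in place of code of your own. Each camera call takes 0.05 s, during which the arm holds its last target. There are 200 camera calls.

## Working session

There is one attempt and no reset: what is moved stays moved. The work goes in short steps, Python scripts to look and compute and a tool call to move; the robot and the scene stay as the last step left them, time stands still between calls to the robot, and variables do not carry over. Pictures are saved under pics/ and viewed, at most 10 in all, crops included, and the job is handed in when it is done.

Besides the shell and the picture viewer there is one more tool, called after ">>>" in YAML: its name, and indented under it one key for each argument. drive_tool: Moves the arm, as the interface text tells. Its arguments: {"type":"object","properties":{"series":{"type":"array"},"hand":{"type":"number"},"newtons":{"type":"number"}},"required":["series"]}

```bash
mkdir -p pics
cat > h.py <<'E'
import numpy as np, cv2
from bench import r, vision
def grab(n):
    s=r.read_state(); c=vision.camera(n); c['s']=s; return c
def save(c,f): cv2.imwrite('pics/'+f,c['color'][:,:,::-1])
def proj(c,X):
    p=c['intrinsics']@(c['R']@np.asarray(X,float)+c['t']); return p[:2]/p[2]
def ray(c,uv):
    d=c['R'].T@np.linalg.solve(c['intrinsics'],[uv[0],uv[1],1.]); return -c['R'].T@c['t'],d
def onz(c,uv,z):
    o,d=ray(c,uv); return o+d*(z-o[2])/d[2]
def tri(c1,u1,c2,u2):
    o1,d1=ray(c1,u1);o2,d2=ray(c2,u2)
    k=np.linalg.lstsq(np.c_[d1,-d2],o2-o1,rcond=None)[0]
    a=o1+d1*k[0];b=o2+d2*k[1]; return (a+b)/2,np.linalg.norm(a-b)
E
python3 - <<'E'
from h import *
im=[]
for n in ('top','side'):
    c=grab(n); im.append(c['color']); np.save(n+'.npy',c,allow_pickle=True)
    save(c,n+'0.png'); print(n,-c['R'].T@c['t'],c['R'][2],c['intrinsics'][0,0])
s=r.read_state(); print(s)
E
```

```text
top [ 0.29854847 -0.13712726  1.05907417] [ 0.20649085 -0.01797523 -0.97828341] 451.549912392266
side [ 0.44932753 -0.93783515  0.55192978] [ 0.08482604  0.8595233  -0.50400817] 373.34155938519814
{'time': 0.1, 'joint_positions': array([ 1.28241529,  0.33284313, -0.06465753,  1.46086362,  0.02160383,
        1.34989928, -0.08853229]), 'joint_vel': array([ 0.00055388, -0.00263986,  0.00028154, -0.00243903, -0.00031137,
       -0.00088674,  0.00013729]), 'joint_torque': array([ 2.19534115e-03, -6.24548507e+01,  2.49835302e-02, -3.90718567e+01,
       -6.14947337e-02,  3.65599827e-02,  1.01088631e-04]), 'ee_pos': array([ 0.16404604, -0.60273465,  0.22980887]), 'eef_rot': array([ 9.91186287e-01,  1.32473805e-01, -1.25180670e-04, -6.47109852e-04]), 'ft_force': array([-0.63341914, -0.36083899, -0.19997829]), 'torque': array([-0.04264407,  0.05718715,  0.01299266]), 'grip_force': 0.0, 'width': 0.08717918976667177}
```

View pics/top0.png

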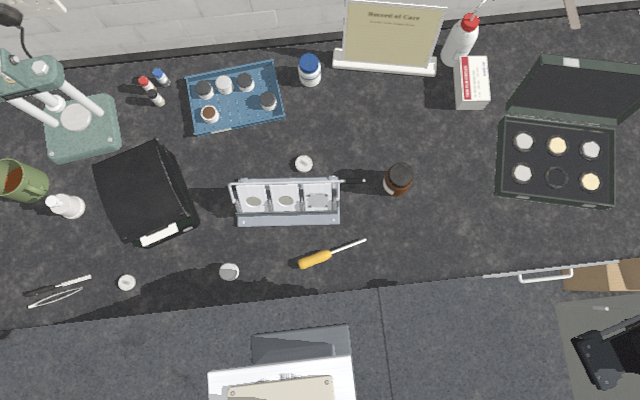

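View pics/side0.png

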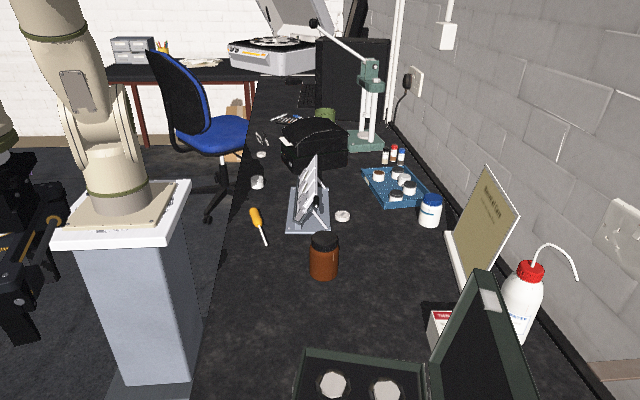

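Run:
```python
from h import *
c=np.load('top.npy',allow_pickle=True).item(); s=np.load('side.npy',allow_pickle=True).item()
a=cv2.resize(c['color'][140:280,220:420],(800,560),interpolation=cv2.INTER_CUBIC)
cv2.imwrite('pics/topz.png',a[:,:,::-1])
for uv in ((237,226),(341,222)): print(onz(c,uv,0.0))
for uv in ((398,180),(229,271),(335,253),(304,163)): print(onz(c,uv,0.02))
w=grab('wrist'); print(w['mount'],w['intrinsics'])
```

```text
[0.4684171  0.07067921 0.        ]
[ 0.45022195 -0.1746889   0.        ]
[ 0.53168874 -0.31961526  0.02      ]
[0.36446885 0.09197331 0.02      ]
[ 0.37785243 -0.15198515  0.02      ]
[ 0.59836513 -0.10282489  0.02      ]
[[-7.54180141e-04 -9.62270881e-01 -2.72092231e-01  7.49938237e-02]
 [ 9.99999713e-01 -7.46252363e-04 -1.32613143e-04  8.09691919e-04]
 [-7.54397044e-05 -2.72092253e-01  9.62271168e-01 -1.54603492e-01]
 [ 0.00000000e+00  0.00000000e+00  0.00000000e+00  1.00000000e+00]] [[313.63817999   0.         318.82601352]
 [  0.         313.63817999 202.95592231]
 [  0.           0.           1.        ]]
```

View pics/topz.png

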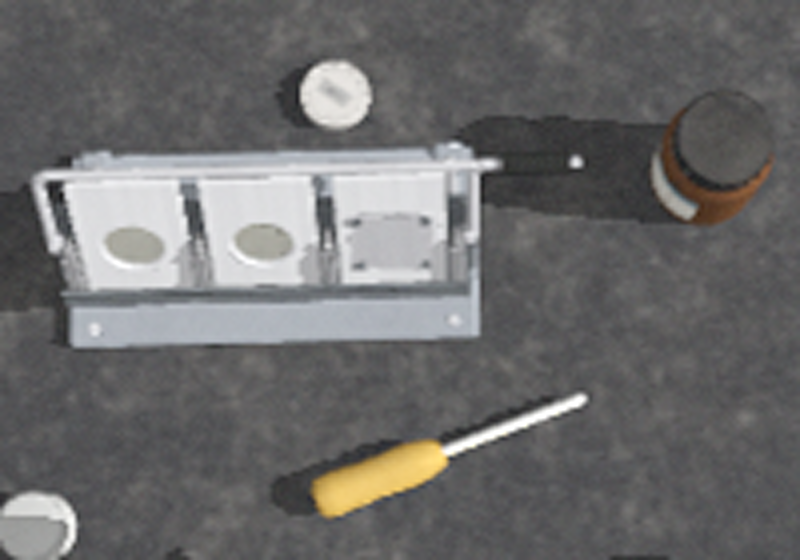

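>>> drive_tool:
  series:
    - [[3.0,4.4,1.5],7]
    - [[3.0,4.4,1.5],7]
    - [[3.0,4.4,1.5],7]
    - [[3.0,4.4,1.5],7]
    - [[3.0,4.4,1.0],7]
    - [[3.0,4.4,1.0],7]
    - [[3.0,4.4,1.0],7]
    - [[3.0,4.4,0],7]
    - [[3.0,4.4,0],7]
    - [[3.0,4.4,0],7]

```text
time: 1.4
ee_pos: [0.4648, -0.1615, 0.3206]
eef_rot: [0.735, 0.678, -0.0, 0.0]
ft_force: [1.6, -0.4, -0.2]
width: 0.0871
grip_force: 0.0
```

Run:
```python
from h import *
s=r.read_state(); print(s['joint_positions'].round(3)); q=s['eef_rot']; print(s['ee_pos'],2*np.degrees(np.arctan2(q[1],q[0])))
w=grab('wrist'); np.save('w1.npy',w,allow_pickle=True); save(w,'w1.png')
t=np.load('top.npy',allow_pickle=True).item()
print(onz(t,(354.5,180.5),.119))
```

```text
[ 0.803  0.034 -0.57   1.627  0.019  1.486  0.152]
[ 0.46477693 -0.16154387  0.32055246] 85.44670931266396
[ 0.5189039  -0.20963901  0.119     ]
```

View pics/w1.png

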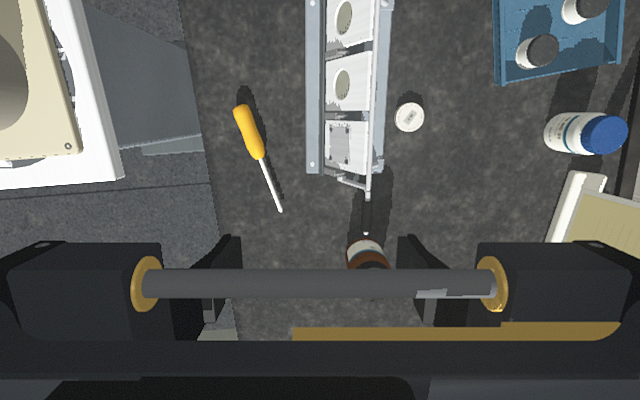

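>>> drive_tool:
  series:
    - [[0.5,0.3,0],-9]
    - [[0.5,0.3,0],-9]
    - [[0.5,0.3,0],-9]
    - [[0.5,0.3,0],-9]
    - [[0.5,0.3,0],-9]
    - [[0.5,0.3,0],-9]
    - [[0.5,0.3,0],-9]
    - [[0.5,0.3,0],-9]
    - [[0.5,0.3,0],-9]
    - [[0.5,0.3,0],-9]

```text
time: 2.7
ee_pos: [0.5142, -0.133, 0.3203]
eef_rot: [0.999, -0.044, -0.0, -0.0]
ft_force: [-0.1, 0.5, -0.1]
width: 0.0869
grip_force: 0.0
```

>>> drive_tool:
  series:
    - [[0,0,0],-9]
    - [[0,0,0],-9]
    - [[0,0,0],-9]
    - [[0,0,0],-9]
    - [[0,0,0],-9]
    - [[0,0,0],-9]
    - [[0,0,0],-9]
    - [[0,0,0],-9]
    - [[0,0,0],-9]
    - [[0,0,0],-9]

```text
time: 3.95
ee_pos: [0.5154, -0.1389, 0.3015]
eef_rot: [0.816, -0.578, -0.018, 0.008]
ft_force: [0.6, -0.5, -1.2]
width: 0.0872
grip_force: 0.0
```

```bash
cat >> h.py <<'E'
def st():
    s=r.read_state(); q=s['eef_rot']; print(s['time'],s['joint_positions'].round(3),s['ee_pos'].round(4),'yaw',2*np.degrees(np.arctan2(q[1],q[0])).round(2),'tilt',q[2:].round(3),'F',s['ft_force'].round(1),s['width'].round(4),s['grip_force'])
E
python3 -c "
from h import *
st()"
```

```text
Traceback (most recent call last):
  File "h.py", line 17, in st
    s=r.read_state(); q=s['eef_rot']; print(s['time'],s['joint_positions'].round(3),s['ee_pos'].round(4),'yaw',2*np.degrees(np.arctan2(q[1],q[0])).round(2),'tilt',q[2:].round(3),'F',s['ft_force'].round(1),s['width'].round(4),s['grip_force'])
                                                                                                                                                                                                             ^^^^^^^^^^^^^^^^
AttributeError: 'float' object has no attribute 'round'
```

```bash
sed -i "s/s\['width'\].round(4)/round(s['width'],4)/" h.py
python3 -c "
from h import *
st()"
```

```text
3.95 [-0.166  0.126  0.383  1.575 -0.046  1.49  -2.585] [ 0.5154 -0.1389  0.3015] yaw -70.7 tilt [-0.018  0.008] F [ 0.6 -0.5 -1.2] 0.0872 0.0
```

>>> drive_tool:
  series:
    - [[0,0,-2],0]
    - [[0,0,-2],0]
    - [[0,0,-2],0]
    - [[0,0,0],-6]
    - [[0,0,0],-6]
    - [[0,0,0],-6]
    - [[0,0,0],-6]
    - [[0,0,0],-6]
    - [[0,0,0],-6]
    - [[0,0,0],0]

```text
time: 5.2
ee_pos: [0.5281, -0.162, 0.2209]
eef_rot: [-0.654, 0.755, 0.042, -0.002]
ft_force: [-0.1, 0.0, 0.3]
width: 0.0868
grip_force: 0.0
```

```bash
cat > fk.py <<'E'
import numpy as np
from scipy.spatial.transform import Rotation as R
from scipy.optimize import least_squares
S0=np.array([-1,1,-1,1,-1,1,-1.])
LO=np.array([-2.6,-.5,-1.47,.16,-1.27,.06,-2.6]);HI=np.array([2.6,2.12,1.34,2.42,4.41,2.06,2.6])
def fk(q,p,s=S0):
    # p: h,d1,d2,d3, elbow offset, wrist offset, yaw0, flange yaw, base x, y
    h,d1,d2,d3,eo,wo,y0,f0,bx,by=p
    M=R.from_euler('z',y0)*R.from_euler('z',s[0]*q[0])*R.from_euler('y',s[1]*q[1]); 
    t=np.array([bx,by,h]); M=M*R.from_euler('z',s[2]*q[2]); t=t+M.apply([eo,0,d1])
    M=M*R.from_euler('y',s[3]*q[3]); M2=M*R.from_euler('z',s[4]*q[4]); t=t+M2.apply([-eo,0,d2])
    M=M2*R.from_euler('y',s[5]*q[5]); M=M*R.from_euler('z',s[6]*q[6]+f0); t=t+M.apply([wo*np.cos(-s[6]*q[6]-f0),wo*np.sin(-s[6]*q[6]-f0),d3])
    return t,M
D=[([1.28241529,.33284313,-.06465753,1.46086362,.02160383,1.34989928,-.08853229],[.16404604,-.60273465,.22980887],[.991186287,.132473805,-.000125,-.000647]),
([.803,.034,-.57,1.627,.019,1.486,.152],[.46477693,-.16154387,.32055246],None),
([-.166,.126,.383,1.575,-.046,1.49,-2.585],[.5154,-.1389,.3015],[.816,-.578,-.018,.008])]
E
python3 - <<'E'
from h import *; from fk import *; import itertools
st(); s=r.read_state(); a=np.radians(85.4467/2)
d=[list(x) for x in D]; d[1][2]=[np.cos(a),np.sin(a),0,0]; d.append([s['joint_positions'],s['ee_pos'],s['eef_rot']])
np.save('d.npy',np.array(d,object),allow_pickle=True)
best=[]
for sg in itertools.product([1,-1],[1,-1],[1,-1]):
  for f0 in (0,np.pi/2,np.pi,-np.pi/2):
    s_=np.array([-1,1,sg[0],1,sg[1],1,sg[2]],float)
    def res(p):
        o=[]
        for q,t,Q in d:
            T,M=fk(q,p,s_); o+=list(T-np.array(t))+list(.3*(R.from_quat(Q).inv()*M).as_rotvec())
        return np.r_[o,(p[4:6])*.002]
    L=least_squares(res,[.35,.4,.4,.3,0,0,0,f0,0,0]); best.append((L.cost,tuple(s_),L.x))
best.sort(key=lambda b:b[0])
for b in best[:3]: print(b[0],b[1],b[2].round(4))
E
```

```text
5.2 [-0.732  0.536  1.338  1.653 -0.542  1.466 -2.603] [ 0.5281 -0.162   0.2209] yaw 261.82 tilt [ 0.042 -0.002] F [-0.1  0.   0.3] 0.0868 0.0
7.298302764462226e-05 (np.float64(-1.0), np.float64(1.0), np.float64(-1.0), np.float64(1.0), np.float64(-1.0), np.float64(1.0), np.float64(-1.0)) [ 0.1228  0.4665  0.269   0.3424  0.1057 -0.0851 -0.0993  1.4712  0.0169
  0.0026]
7.298302764462275e-05 (np.float64(-1.0), np.float64(1.0), np.float64(-1.0), np.float64(1.0), np.float64(-1.0), np.float64(1.0), np.float64(-1.0)) [ 0.1228  0.4665  0.269   0.3424  0.1057 -0.0851 -0.0993  1.4712  0.0169
  0.0026]
7.298302764488866e-05 (np.float64(-1.0), np.float64(1.0), np.float64(-1.0), np.float64(1.0), np.float64(-1.0), np.float64(1.0), np.float64(-1.0)) [ 0.1228  0.4665  0.269   0.3424  0.1057 -0.0851 -0.0993  1.4712  0.0169
  0.0026]
```

Run:
```python
from h import *; from fk import *
P=np.array([0.1228,0.4665,0.269,0.3424,0.1057,-0.0851,-0.0993,1.4712,0.0169,0.0026])
q0=r.read_state()['joint_positions']
for yaw in (-94,-90,86):
  Q=R.from_quat([np.cos(np.radians(yaw/2)),np.sin(np.radians(yaw/2)),0,0])
  for z in (.08,.12,.16,.2,.25,.3):
    def res(q,m=1):
        T,M=fk(q,P); return np.r_[(T-[.53,-.13,z])*100,30*(Q.inv()*M).as_rotvec(),.01*(q[[6]]+1.5),.003*q[2],.003*q[4]]
    b=least_squares(res,np.clip(q0,LO+.05,HI-.05),bounds=(LO,HI)); print(yaw,z,b.x.round(2),np.abs(b.fun[:6]).max().round(2))
```

```text
-94 0.08 [-0.93  0.69  1.34  2.08 -0.8   1.05 -2.38] 0.0
-94 0.12 [-0.95  0.57  1.34  2.04 -0.64  1.05 -2.51] 0.0
-94 0.16 [-0.95  0.47  1.34  1.98 -0.52  1.11 -2.6 ] 0.09
-94 0.2 [-0.9   0.46  1.34  1.83 -0.49  1.26 -2.6 ] 0.69
-94 0.25 [-0.82  0.46  1.34  1.63 -0.47  1.46 -2.6 ] 1.27
-94 0.3 [-0.73  0.48  1.34  1.39 -0.48  1.66 -2.6 ] 1.71
-90 0.08 [-0.93  0.69  1.34  2.08 -0.8   1.05 -2.32] 0.0
-90 0.12 [-0.95  0.57  1.34  2.04 -0.64  1.05 -2.44] 0.0
-90 0.16 [-0.96  0.46  1.34  1.98 -0.51  1.1  -2.54] 0.0
-90 0.2 [-0.95  0.41  1.34  1.88 -0.43  1.21 -2.6 ] 0.13
-90 0.25 [-0.88  0.41  1.34  1.68 -0.42  1.4  -2.6 ] 0.51
-90 0.3 [-0.79  0.44  1.34  1.45 -0.43  1.61 -2.6 ] 0.7
86 0.08 [ 1.23  0.78 -1.41  2.04  0.88  1.13 -0.65] 0.0
86 0.12 [ 1.25  0.74 -1.47  1.98  0.8   1.21 -0.61] 0.0
86 0.16 [ 1.27  0.63 -1.47  1.92  0.67  1.23 -0.51] 0.0
86 0.2 [ 1.28  0.55 -1.47  1.84  0.57  1.29 -0.42] 0.0
86 0.25 [ 1.25  0.45 -1.43  1.71  0.45  1.39 -0.32] 0.0
86 0.3 [ 1.17  0.38 -1.34  1.52  0.37  1.53 -0.24] 0.0
```

```bash
cat >> h.py <<'E'
from scipy.spatial.transform import Rotation as Rot
def wr(c):
    M=Rot.from_quat(c['s']['eef_rot']).as_matrix()@c['mount'][:3,:3]
    p=c['s']['ee_pos']+Rot.from_quat(c['s']['eef_rot']).apply(c['mount'][:3,3])
    c['R']=M.T; c['t']=-M.T@p; return c
E
python3 - <<'E'
from h import *
t=np.load('top.npy',allow_pickle=True).item(); w=wr(np.load('w1.npy',allow_pickle=True).item())
for u in ((345.2,180.8),(363.8,180.5)): print('top',onz(t,u,.119))
for u in ((368,192),(366,234)): print('w',onz(w,u,.119))
print('bail left',onz(t,(220+45/4,140+175/4),.119))
# cradle frame guess -> project into w1, draw
a=np.radians(-4.2); 
g=cv2.cvtColor(w['color'],cv2.COLOR_RGB2GRAY)
cv2.imwrite('pics/w1z.png',cv2.resize(w['color'][0:250,280:420],None,fx=3.2,fy=2.4*3.2/2.4)[:,:,::-1][:600])
E
```

```text
top [ 0.52049828 -0.18978657  0.119     ]
top [ 0.51665439 -0.22940859  0.119     ]
w [ 0.52167857 -0.1797414   0.119     ]
w [ 0.5172865 -0.2320374  0.119    ]
bail left [0.541619   0.05326063 0.119     ]
```

Run:
```python
from h import *
w=wr(np.load('w1.npy',allow_pickle=True).item())
a=w['color'][100:250,285:400]
cv2.imwrite('pics/w1y.png',cv2.resize(a,None,fx=4,fy=4,interpolation=cv2.INTER_CUBIC)[:,:,::-1])
```

```text
(no output)
```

View pics/w1y.png

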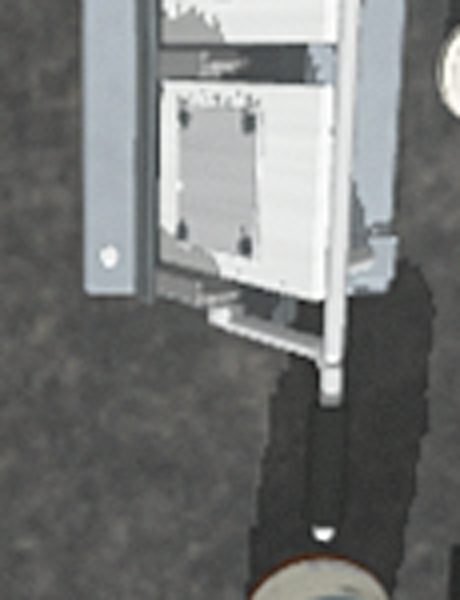

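```bash
python3 - <<'E'
from h import *
w=wr(np.load('w1.npy',allow_pickle=True).item()); t=np.load('top.npy',allow_pickle=True).item()
f=lambda x,y:(285+x/4,100+y/4)
z=lambda x,y:(220+x/4,140+y/4)
A,B=onz(w,f(330,404),.119),onz(w,f(323,527),.119); print('sleeve w',A,B,np.linalg.norm(A-B),(A+B)/2)
A,B=onz(w,f(332,84),.1145),onz(w,f(325,300),.1145); print('top edge w',A,B,np.linalg.norm(A-B),(A+B)/2)
A,B=onz(t,z(332,180),.1145),onz(t,z(449,176),.1145); print('top edge top',A,B,np.linalg.norm(A-B),(A+B)/2)
print('foot corner front right w',onz(w,f(85,294),.008),'screw',onz(w,f(109,256),.008),'top corner',onz(t,z(480,335),.008),onz(t,z(72,346),.008))
print('jar top',onz(t,z(725,135),.095))
# full crossbar line fit in w1: bright column near x
E
python3 -c "
from h import *
st()"
```

```text
sleeve w [ 0.52068152 -0.19060773  0.119     ] [ 0.51709912 -0.22909794  0.119     ] 0.03865656046074325 [ 0.51889032 -0.20985283  0.119     ]
top edge w [ 0.52536853 -0.09958018  0.1145    ] [ 0.52104688 -0.16034126  0.1145    ] 0.060914579548273375 [ 0.5232077  -0.12996072  0.1145    ]
top edge top [ 0.5225957  -0.09891567  0.1145    ] [ 0.51768795 -0.16157134  0.1145    ] 0.06284758039234313 [ 0.52014182 -0.13024351  0.1145    ]
foot corner front right w [ 0.44562216 -0.17218961  0.008     ] screw [ 0.45587451 -0.1585858   0.008     ] top corner [ 0.44522836 -0.17159121  0.008     ] [0.46569086 0.06685815 0.008     ]
jar top [ 0.52806221 -0.31556377  0.095     ]
5.2 [-0.732  0.536  1.338  1.653 -0.542  1.466 -2.603] [ 0.5281 -0.162   0.2209] yaw 261.82 tilt [ 0.042 -0.002] F [-0.1  0.   0.3] 0.0868 0.0
```

>>> drive_tool:
  series:
    - [[-0.2,-1.0,-1],1]
    - [[-0.2,-1.1,-1],1]
    - [[-0.2,-1.1,-1],1.3]
    - [[-0.2,-1.1,-1],0]
    - [[-0.2,-1.1,-1],0]
    - [[0,0,0],0]
    - [[0,0,0],0]
    - [[0,0,0],0]
    - [[0,0,0],0]
    - [[0,0,0],0]

```text
time: 6.45
ee_pos: [0.5186, -0.2148, 0.172]
eef_rot: [-0.677, 0.735, 0.042, -0.002]
ft_force: [-0.2, -0.3, 0.5]
width: 0.0869
grip_force: 0.0
```

```bash
python3 -c "
from h import *
st()"
```

```text
6.45 [-0.576  0.578  1.25   1.687 -0.569  1.384 -2.438] [ 0.5186 -0.2148  0.172 ] yaw 265.26 tilt [ 0.042 -0.002] F [-0.2 -0.3  0.5] 0.0869 0.0
```

>>> drive_tool:
  series:
    - [[0,0,-1],0]
    - [[0,0,-1.1],0]
    - [[0,0,-1.1],0]
    - [[0,0,-1.1],0]
    - [[0,0,-1.1],0]
    - [[0,0,-1],0]
    - [[0,0,0],0]
    - [[0,0,0],0]
    - [[0,0,0],0]
    - [[0,0,0],0]
  hand: 0.5

```text
time: 7.7
ee_pos: [0.5186, -0.215, 0.1082]
eef_rot: [-0.677, 0.735, 0.042, -0.001]
ft_force: [0.2, -0.0, 1.0]
width: 0.0438
grip_force: 0.0
```

>>> drive_tool:
  series:
    - [[0,0,0],0]
    - [[0,0,0],0]
    - [[0,0,0],0]
    - [[0,0,0],0]
    - [[0,0,0],0]
    - [[0,0,0],0]
    - [[0,0,0],0]
    - [[0,0,0],0]
    - [[0,0,0],0]
    - [[0,0,0],0]
  hand: 1
  newtons: 12

```text
time: 8.95
ee_pos: [0.5184, -0.215, 0.1079]
eef_rot: [-0.677, 0.735, 0.042, -0.002]
ft_force: [-1.5, -0.5, -1.4]
width: 0.0127
grip_force: 12.0
```

```bash
python3 -c "
from h import *
st()
c=np.array([-5.5,69]);b0=None
ex=np.array([.9963,-.0854])
p0=None
for b in np.r_[0.04,np.linspace(.19,1.54,10)]:
    th=np.pi/6-.07+b; p=56*np.array([np.sin(th),np.cos(th)])
    if p0 is not None: d=(p-p0)/10; print(b.round(2),(d[0]*ex).round(2),d[1].round(2))
    p0=p
"
```

```text
8.95 [-0.532  0.639  1.179  1.752 -0.632  1.278 -2.397] [ 0.5184 -0.215   0.1079] yaw 265.24 tilt [ 0.042 -0.002] F [-1.5 -0.5 -1.4] 0.0127 11.999486088752747
0.19 [ 0.7  -0.06] -0.45
0.34 [ 0.63 -0.05] -0.55
0.49 [ 0.54 -0.05] -0.64
0.64 [ 0.44 -0.04] -0.71
0.79 [ 0.33 -0.03] -0.77
0.94 [ 0.21 -0.02] -0.81
1.09 [ 0.09 -0.01] -0.83
1.24 [-0.04  0.  ] -0.84
1.39 [-0.16  0.01] -0.82
1.54 [-0.28  0.02] -0.79
```

>>> drive_tool:
  series:
    - [[0.7,-0.06,-0.45],0]
    - [[0.63,-0.05,-0.55],0]
    - [[0.54,-0.05,-0.64],0]
    - [[0.44,-0.04,-0.71],0]
    - [[0.33,-0.03,-0.77],0]
    - [[0.21,-0.02,-0.81],0]
    - [[0.09,-0.01,-0.83],0]
    - [[-0.04,0,-0.84],0]
    - [[-0.16,0.01,-0.82],0]
    - [[0,0,0],0]

```text
time: 10.2
ee_pos: [0.5426, -0.2171, 0.0419]
eef_rot: [-0.676, 0.736, 0.046, -0.003]
ft_force: [-14.5, 3.6, 2.8]
width: 0.0126
grip_force: 12.0
```

```bash
python3 -c "
from h import *
st(); w=grab('top'); save(w,'t2.png')
w=wr(grab('wrist')); np.save('w2.npy',w,allow_pickle=True); save(w,'w2.png')"
```

```text
10.2 [-0.443  0.754  1.07   1.727 -0.722  1.208 -2.37 ] [ 0.5426 -0.2171  0.0419] yaw 265.16 tilt [ 0.046 -0.003] F [-14.5   3.6   2.8] 0.0126 12.000157982110977
```

View pics/w2.png

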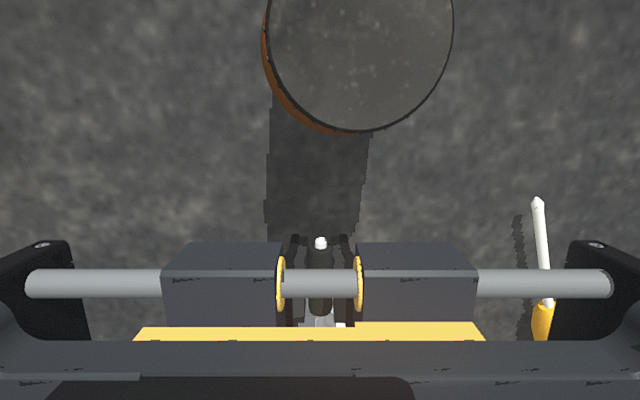

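>>> drive_tool:
  series:
    - [[0,0,0],0]
    - [[0,0,0],0]
    - [[0,0,0],0]
    - [[0,0,0.8],0]
    - [[0,0,1.2],0]
    - [[0,0,1.5],0]
    - [[-0.5,0,1.5],0]
    - [[-0.5,0,1.5],0]
    - [[-0.5,0,1.5],0]
    - [[-0.5,0,0],0]
  hand: 0.35

```text
time: 11.55
ee_pos: [0.526, -0.2178, 0.1249]
eef_rot: [-0.677, 0.735, 0.042, -0.001]
ft_force: [1.1, 0.2, -0.5]
width: 0.0567
grip_force: 0.0
```

```bash
python3 -c "
from h import *
st(); w=grab('side'); cv2.imwrite('pics/s3.png',cv2.resize(w['color'][130:270,220:420],None,fx=4,fy=4)[:,:,::-1])"
```

```text
11.55 [-0.526  0.634  1.187  1.716 -0.622  1.311 -2.408] [ 0.526  -0.2178  0.1249] yaw 265.24 tilt [ 0.042 -0.001] F [ 1.1  0.2 -0.5] 0.0567 0.0
```

View pics/s3.png

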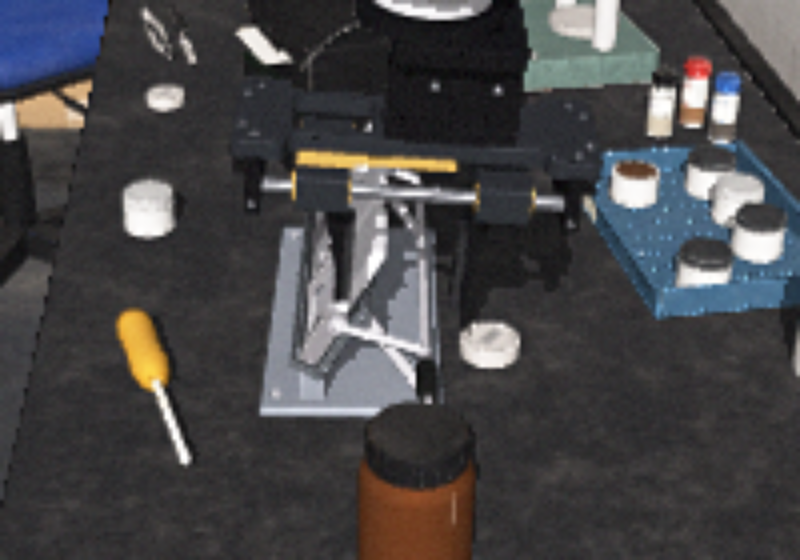

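>>> drive_tool:
  series:
    - [[0,0.8,0],0]
    - [[-0.1,1.1,0],0]
    - [[-0.1,1.2,0],0]
    - [[-0.1,1.2,0],0]
    - [[-0.1,1.2,0],0]
    - [[-0.1,1.2,0],0]
    - [[0,1.2,0],0]
    - [[0,0.8,0],0]
    - [[0,0,0],0]
    - [[0,0,0],0]
  hand: 0.3

```text
time: 12.85
ee_pos: [0.5208, -0.1309, 0.1238]
eef_rot: [-0.676, 0.735, 0.042, -0.002]
ft_force: [0.2, -0.1, -0.4]
width: 0.0609
grip_force: 0.0
```

```bash
python3 -c "
from h import *
st()"
```

```text
12.85 [-0.758  0.587  1.255  1.807 -0.609  1.284 -2.54 ] [ 0.5208 -0.1309  0.1238] yaw 265.22 tilt [ 0.042 -0.002] F [ 0.2 -0.1 -0.4] 0.0609 0.0
```

>>> drive_tool:
  series:
    - [[0,0,-0.5],0]
    - [[0,0,-0.7],0]
    - [[0,0,-0.7],0]
    - [[0,0,-0.7],0]
    - [[0,0,0],0]
    - [[0,0,0],0]
    - [[0,0,0],0]
    - [[0,0,0],0]
    - [[0,0,0],0]
    - [[0,0,0],0]

```text
time: 14.1
ee_pos: [0.5209, -0.1305, 0.0977]
eef_rot: [-0.677, 0.735, 0.042, -0.002]
ft_force: [-0.3, 0.6, -0.2]
width: 0.0609
grip_force: 0.0
```

>>> drive_tool:
  series:
    - [[0,0,0],0]
    - [[0,0,0],0]
    - [[0,0,0],0]
    - [[0,0,0],0]
    - [[0,0,0],0]
    - [[0,0,0],0]
    - [[0,0,0],0]
    - [[0,0,0],0]
    - [[0,0,0],0]
    - [[0,0,0],0]
  hand: 1
  newtons: 20

```text
time: 15.35
ee_pos: [0.5166, -0.1303, 0.0974]
eef_rot: [-0.676, 0.736, 0.046, -0.004]
ft_force: [-20.1, 4.8, 16.9]
width: 0.019
grip_force: 20.5
```

```bash
python3 -c "
from h import *
st()"
```

```text
15.35 [-0.732  0.613  1.219  1.834 -0.636  1.248 -2.521] [ 0.5166 -0.1303  0.0974] yaw 265.16 tilt [ 0.046 -0.004] F [-20.1   4.8  16.9] 0.019 20.53421292933365
```

>>> drive_tool:
  series:
    - [[0,0,0.4],0]
    - [[0,0,0.4],0]
    - [[0,0,0.5],0]
    - [[-0.3,0,0.5],0]
    - [[-0.4,0,0.6],0]
    - [[-0.5,0,0.6],0]
    - [[-0.5,0,0.6],0]
    - [[-0.6,0,0.4],0]
    - [[0,0,0],0]
    - [[0,0,0],0]

```text
time: 16.6
ee_pos: [0.4984, -0.1304, 0.1379]
eef_rot: [-0.677, 0.735, 0.042, -0.001]
ft_force: [-1.2, 0.4, -1.3]
width: 0.0079
grip_force: 20.0
```

```bash
python3 -c "
from h import *
st(); c=grab('side'); a=c['color'][130:270,220:420]; c=grab('wrist'); b=c['color'];
cv2.imwrite('pics/m4.png',np.vstack([cv2.resize(a,(400,280)),cv2.resize(b,(400,250))])[:,:,::-1])"
```

```text
16.6 [-0.82   0.513  1.3    1.85  -0.546  1.278 -2.564] [ 0.4984 -0.1304  0.1379] yaw 265.28 tilt [ 0.042 -0.001] F [-1.2  0.4 -1.3] 0.0079 19.984809458255768
```

View pics/m4.png

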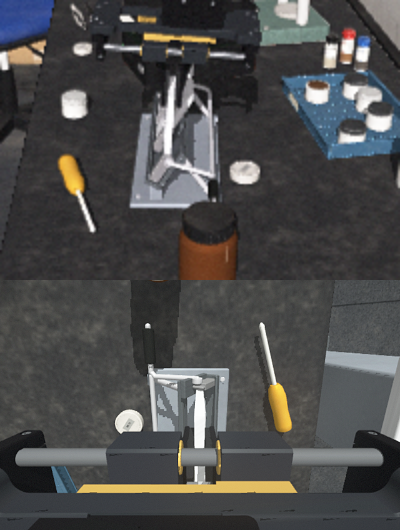

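>>> drive_tool:
  series:
    - [[-1.2,0,0.2],0]
    - [[-1.6,0,0.2],0]
    - [[-1.6,0,0],5]
    - [[-0.4,0,0],9]
    - [[0,0,0],10]
    - [[0,0,0],10]
    - [[0,0,0],10]
    - [[0,0,0],10]
    - [[0,0,0],10]
    - [[0,0,0],10]

```text
time: 17.95
ee_pos: [0.4505, -0.1312, 0.1413]
eef_rot: [0.983, -0.177, -0.033, 0.027]
ft_force: [-0.0, -0.1, -0.0]
width: 0.0079
grip_force: 20.0
```

>>> drive_tool:
  series:
    - [[0,0,0],10]
    - [[0,0,0],10]
    - [[0,0,0],10]
    - [[0,0,0],10]
    - [[0,0,0],10]
    - [[0,0,0],10]
    - [[0,0,0],10]
    - [[0,0,0],10]
    - [[0,0,0],10]
    - [[0,0,0],10]

```text
time: 19.2
ee_pos: [0.4503, -0.1312, 0.1413]
eef_rot: [0.768, 0.639, -0.001, 0.043]
ft_force: [0.0, 0.6, -1.2]
width: 0.0076
grip_force: 20.0
```

```bash
python3 -c "
from h import *
st(); c=grab('side'); np.save('s5.npy',c,allow_pickle=True); a=c['color'][130:230,240:360]; c=wr(grab('wrist')); np.save('w5.npy',c,allow_pickle=True); b=c['color'];
cv2.imwrite('pics/m5.png',np.vstack([cv2.resize(a,(600,500),interpolation=cv2.INTER_CUBIC)])[:,:,::-1]); save(c,'w5.png')"
```

```text
19.2 [-0.846 -0.05   0.99   2.067  0.116  1.042 -0.093] [ 0.4503 -0.1312  0.1413] yaw 79.56 tilt [-0.001  0.043] F [ 0.   0.6 -1.2] 0.0076 19.999090433120728
```

View pics/m5.png

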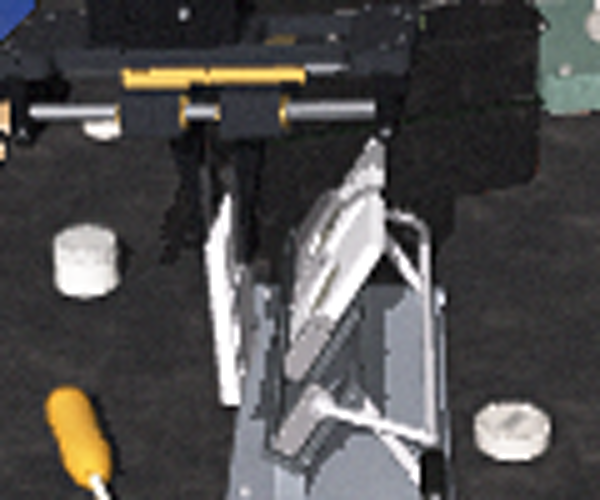

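```bash
python3 -c "
from h import *
c=np.load('s5.npy',allow_pickle=True).item()
def ony(uv,y):
    o,d=ray(c,uv); return o+d*(y-o[1])/d[1]
for z in ((230,403),(218,403),(238,403),(228,195)):
    print(z,ony((240+z[0]/5,130+z[1]/5),-.159).round(4))
print('expected gap pixel of slot foot', [((proj(c,[.5129+x*.9963+y*.0854,-.0579-.0854*x+.9963*y,z])-[240,130])*5).round(0) for x,y,z in ((-.02,-.102,.036),(-.0304,-.102,.042),(.023,-.042,.110))])
"
```

```text
(230, 403) [ 0.4493 -0.159   0.0633]
(218, 403) [ 0.4434 -0.159   0.0635]
(238, 403) [ 0.4532 -0.159   0.0631]
(228, 195) [ 0.4514 -0.159   0.1762]
expected gap pixel of slot foot [array([302., 445.]), array([281., 435.]), array([389., 260.])]
```

View pics/w5.png

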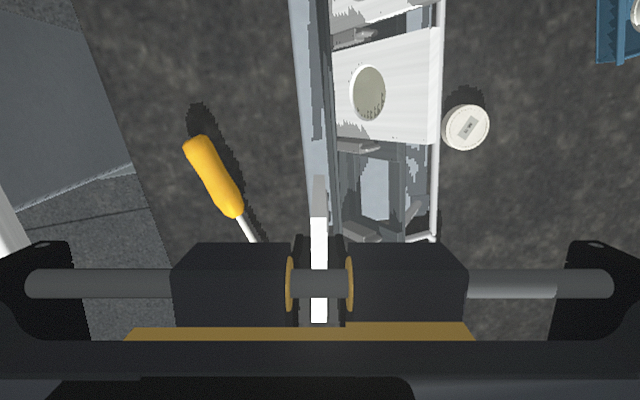

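>>> drive_tool:
  series:
    - [[0,0.1,0],2]
    - [[0,0.1,0],2]
    - [[0.6,0.13,0],1.5]
    - [[0.8,0,0],0]
    - [[0.8,0,0],0]
    - [[0.6,0,0],0]
    - [[0.4,0,0],0]
    - [[0,0,-0.5],0]
    - [[0,0,-0.5],0]
    - [[0,0,-0.5],0]

```text
time: 20.55
ee_pos: [0.4823, -0.1273, 0.1266]
eef_rot: [0.738, 0.673, 0.001, 0.042]
ft_force: [-5.9, 3.0, 12.8]
width: 0.01
grip_force: 21.5
```

```bash
python3 -c "
from h import *
st(); w=wr(grab('wrist')); np.save('w6.npy',w,allow_pickle=True)
C=lambda x,y,z:np.array([.5129+x*.9963+y*.0854,-.0579-.0854*x+.9963*y,z])
g=w['color'].astype(int)
# check carrier-2 (middle) front-right edge pixels vs prediction and held plate far top corner
for n,p in (('c2 top right front',C(.016,-.03,.1145)),('c2 top left front',C(.016,.03,.1145))): print(n,proj(w,p))
t=C(-.0215,-.072,.13)
u=proj(w,C(.012,-.03,.108)).round().astype(int); print(u); print(g[u[1]-14:u[1]+15:1,u[0]].sum(1)//3)
"
```

```text
20.55 [-0.822  0.116  1.021  2.017 -0.061  0.995  0.132] [ 0.4823 -0.1273  0.1266] yaw 84.76 tilt [0.001 0.042] F [-5.9  3.  12.8] 0.01 21.525282306829467
c2 top right front [390.67569164 174.28362804]
c2 top left front [399.40016816  51.55037885]
[380 172]
[222 219 222 223 223 222 225 227 226 227 227 228 233 187 119 115 115 117
 115 112 104 153 181 174 177 176 177 181 170]
```

```bash
python3 -c "
from h import *
w=np.load('w5.npy',allow_pickle=True).item()
g=w['color'].astype(int).sum(2)//3
print(g[170:225:3,318])
ex=Rot.from_quat(w['s']['eef_rot']).apply([1,0,0])
for r_ in (177,217):
  for z in (.063,.147,.151): print(r_,z,((onz(w,(318,r_),z)-w['s']['ee_pos'])@np.array([ex[0],ex[1],0])).round(4))
w=np.load('w6.npy',allow_pickle=True).item(); g=w['color'].astype(int).sum(2)//3
for rr in range(150,236,6): print(rr, g[rr,300:344:2])
"
```

```text
[173 174 152 153 153 160 159 160 161 163 158 161 163 160 163 159 255 253
 251]
177 0.063 0.0243
177 0.147 0.0457
177 0.151 0.0467
217 0.063 -0.0078
217 0.147 0.0254
217 0.151 0.0269
150 [ 82  94 169 165 162 162 158 161 162 162 159 163 164 164 164 155 229 181
 158 160 161 160]
156 [ 86 105  91  90  94  91  94  92  91  87  94 112 137 155 168 161 217 226
 232 158 162 165]
162 [ 91 139  92  94  95  97  96  95 100  97  99 104 102 104 102 103 104 103
 101  81  68  81]
168 [ 86  76  72  77  85  92  97  98  99  95  97  97  98  97 112 112 129 146
 150 159 174 163]
174 [100  74  75  77  77  78  76  74  73  71 110 105 106 109  98  95  90 100
 100  99 101 101]
180 [ 96 160 157 156 153 157 151  64  73  73 109 105  99 113 115 113 114 111
 155 184 182 157]
186 [105 164 161 154 155 152 155 156 119  94 110 103  99 114 112 114 167 179
 178 177 179 178]
192 [110 164 161 154 158 157 158 157 157 158 121 104  92 112 166 179 178 176
 178 176 177 178]
198 [133 164 163 169 153 158 158 158 160 159 158 164  71 184 178 175 178 176
 177 177 179 179]
204 [139 162 158 167 152 152 160 158 160 160 162 160 158 159 176 174 176 177
 179 178 180 182]
210 [151 139 255 208 148 149 167 157 160 159 159 161 159 161 157 168 180 181
 182 181 181 180]
216 [151 228 255 115 151 150 164 164 174 246 244 244 246 245 244 245 245 177
 180 179 179 177]
222 [154 239 255  86 155 151 161 163 227 252 250 249 248 246 246 246 252 173
 178 181 181 179]
228 [154 169 209  94 151 150 160 160 247 248 246 245 246 247 248 248 239 174
 176 178 178 176]
234 [ 79 174 169  96 154 154 161 157 248 249 249 247 246 246 247 249 222 183
 176  82  49  69]
```

```bash
python3 -c "
from h import *
for f,px in (('w5',(318,216)),('w6',(325,214.5))):
  w=np.load(f+'.npy',allow_pickle=True).item()
  for z in (.132,.136,.140,.148,.152):
    p=onz(w,px,z)-[.5129,-.0579,0]; print(f,z,'x',(p[0]*.9963-p[1]*.0854).round(4),'y',(p[0]*.0854+p[1]*.9963).round(4))
  g=cv2.cvtColor(w['color'],cv2.COLOR_RGB2GRAY); print(np.argwhere(np.abs(np.diff(g[205:225,px[0] if f=='w5' else 325].astype(int)))>30).ravel()+205)
s=grab('side'); np.save('s6.npy',s,allow_pickle=True)
# yellow/other: window of white plate in side: print zoomed threshold map
C=lambda x,y,z:np.array([.5129+x*.9963+y*.0854,-.0579-.0854*x+.9963*y,z])
for p in ((-.0215,-.102,.050),(-.0215,-.102,.09),(-.02,-.102,.036),(-.0264,-.102,.049)): print(p,proj(s,C(*p)).round(1))
g=cv2.cvtColor(s['color'],cv2.COLOR_RGB2GRAY)
for rr in range(196,220,2): print(rr,g[rr,284:312])
"
```

```text
w5 0.132 x -0.0536 y -0.0588
w5 0.136 x -0.0537 y -0.0572
w5 0.14 x -0.0538 y -0.0556
w5 0.148 x -0.0541 y -0.0525
w5 0.152 x -0.0542 y -0.0509
[216]
w6 0.132 x -0.0209 y -0.0454
w6 0.136 x -0.0213 y -0.0439
w6 0.14 x -0.0216 y -0.0423
w6 0.148 x -0.0223 y -0.0392
w6 0.152 x -0.0226 y -0.0377
[215]
(-0.0215, -0.102, 0.05) [299.7 214.4]
(-0.0215, -0.102, 0.09) [299.5 200.5]
(-0.02, -0.102, 0.036) [300.3 219.1]
(-0.0264, -0.102, 0.049) [297.7 214.7]
196 [ 57  51  54  54  59  81 154 145 145 142 169 255 255 255 166  73  77  78
  80 167 181 131  63  87 111 124  58  67]
198 [ 49  53  54  49  52 115 151 146 145 144 204 255 254 255 160  85  69  79
  81 170 160  87 105 114  95  58  68  65]
200 [ 57  53  57  54  66 153 151 145 143 141 206 255 253 255 185  72  71  87
 179 174  62 130 102  84  80  77  71  70]
202 [ 52  50  49  49  62 151 149 145 146 148 233 255 253 246 205  87  78  77
  58  89 112 117  75  75  78  78  81  64]
204 [ 55  56  57  48  87 155 148 146 143 153 253 255 255 227 120  81  78  59
 104 111  97  82  82  84  79  75  90  76]
206 [ 63  62  59  57 116 153 147 150 142 156 244 255 255 217 107  50  46  57
 110  93  76  80 102 123  68  71 106  83]
208 [ 62  63  56  59 150 147 148 148 145 144 255 255 255 148  28  46 101 171
 163 174 188 160  81  64  71 107 118 108]
210 [ 47  51  52  65 149 146 147 143 140 147 255 255 255 139  42 101 190 163
 197 241 241 236 184  83 105 118  84 103]
212 [ 50  50  45  86 154 150 148 145 144 179 255 255 255  69 137 169 166 163
 197 181 235 239 255 255 255 245 200 186]
214 [ 49  49  52 114 151 143 148 147 145 160 255 255 232 158 165 163 159 162
 165 113  82 104  98  74  57  85 158 253]
216 [ 54  55  57 153 149 141 144 147 146  60  86  83 193 167 159 163 164 158
  89 101 110 119  71  81  77  74  93  87]
218 [ 51  53  62 148 146 147 144 146 123  74 131 148 165 163 166 166 162  52
 125 108  97  84  81  77  84 156 153 148]
```

>>> drive_tool:
  series:
    - [[0,0,0.6],0]
    - [[0,0,0.6],0]
    - [[0,0,0],0]
    - [[0,0,0],0]
    - [[0,0,0],0]
    - [[0,0,0],0]
    - [[0,0,0],0]
    - [[0,0,0],0]
    - [[0,0,0],0]
    - [[0,0,0],0]

```text
time: 21.9
ee_pos: [0.4829, -0.1273, 0.1387]
eef_rot: [0.738, 0.674, 0.002, 0.043]
ft_force: [-3.4, 2.0, 5.7]
width: 0.0088
grip_force: 19.7
```

```bash
cat > edge.py <<'E'
from h import *
st(); s=grab('side'); np.save('s7.npy',s,allow_pickle=True)
g=cv2.cvtColor(s['color'],cv2.COLOR_RGB2GRAY).astype(int)
o,_=ray(s,(0,0)); 
C=lambda x,y,z:np.array([.5129+x*.9963+y*.0854,-.0579-.0854*x+.9963*y,z])
def oncy(uv,yc):
    o,d=ray(s,uv); n=np.array([.0854,.9963,0]); k=(yc-n@(o-[.5129,-.0579,0]))/(n@d); p=o+k*d-[.5129,-.0579,0]
    return np.array([p[0]*.9963-p[1]*.0854,p[2]])
for rr in range(160,220,2):
    c=np.where(g[rr,288:304]>235)[0]+288
    if len(c): print(rr,c.min(),c.max(),oncy((c.mean(),rr),-.102).round(4))
E
python3 edge.py
```

```text
21.9 [-0.836  0.088  1.025  2.005 -0.031  1.021  0.109] [ 0.4829 -0.1273  0.1387] yaw 84.8 tilt [0.002 0.043] F [-3.4  2.   5.7] 0.0088 19.69426059164107
170 298 299 [-0.0231  0.1721]
172 298 299 [-0.0232  0.1669]
174 298 299 [-0.0233  0.1617]
176 297 299 [-0.0245  0.1565]
178 297 299 [-0.0245  0.1513]
180 297 299 [-0.0246  0.146 ]
182 297 299 [-0.0246  0.1407]
184 297 299 [-0.0247  0.1353]
186 297 299 [-0.0248  0.13  ]
188 297 299 [-0.0248  0.1245]
190 297 299 [-0.0249  0.1191]
192 297 299 [-0.0249  0.1136]
194 297 299 [-0.025   0.1081]
196 296 299 [-0.0263  0.1026]
198 297 299 [-0.0251  0.097 ]
200 297 299 [-0.0252  0.0914]
202 297 299 [-0.0252  0.0857]
204 297 299 [-0.0253  0.08  ]
206 297 299 [-0.0254  0.0743]
208 297 299 [-0.0254  0.0686]
210 297 303 [-0.0222  0.0628]
```

```bash
python3 -c "
from h import *
st()
s=np.load('s7.npy',allow_pickle=True).item(); w=wr(grab('wrist')); np.save('w7.npy',w,allow_pickle=True)
g=cv2.cvtColor(s['color'],cv2.COLOR_RGB2GRAY)
for rr in range(202,224): print(rr,g[rr,284:312])
g=cv2.cvtColor(w['color'],cv2.COLOR_RGB2GRAY)
for rr in range(150,236,6): print(rr, g[rr,290:350:2])
C=lambda x,y,z:np.array([.5129+x*.9963+y*.0854,-.0579-.0854*x+.9963*y,z])
for p in ((-.02,-.042,.06),(-.02,-.042,.146),(-.025,-.042,.06)): print(proj(w,C(*p)))
"
```

```text
21.95 [-0.836  0.088  1.025  2.005 -0.031  1.021  0.109] [ 0.4828 -0.1273  0.1387] yaw 84.8 tilt [0.002 0.043] F [-3.6  2.7  5.4] 0.0086 19.694353019585833
202 [ 53  54  51  54  66 147 146 146 148 146 101  77 211 255 253 243 213  52
  62  57 120 119  68  82  82  81  83  72]
203 [ 57  57  51  46  72 148 149 149 145 143  84  87 207 255 254 244 193  60
  46  56 110  81  83  84  81  76  86  75]
204 [ 55  54  50  47  87 152 145 149 150 146  84  79 203 255 255 245 141  48
  44  56 102  82  80  81  78  74  89  78]
205 [ 60  51  53  50 106 158 148 147 150 150  80  93 197 255 255 247  73  39
  52  55  69  80  79  91  86  72  86  77]
206 [ 61  62  54  55 112 153 144 151 143 152  65 109 191 255 255 248  49  50
  92  97  77  78  99 129  67  72 102  86]
207 [ 69  65  67  59 122 152 149 151 147 146  67  94 191 255 255 247  51 111
 188 187 102  93 142  66  67  92 108 118]
208 [ 62  58  57  58 150 150 145 148 149 119  65 104 193 255 255 245  83 169
 160 174 188 158  81  64  68 111 123 112]
209 [ 60  54  52  59 153 145 146 146 149 122  58 104 193 255 255 234 128 145
 155 209 209 195 130  63  99 117 1
[... 2962 characters left out ...]
99 115  98  97 105 140 220 147 153 160 161 161 161 162 161
 163 169 180 181 179 179 179 179 178 180 185 101]
216 [174 165  93  98 109 108  97  86 133 255 136 152 233 242 243 244 246 245
 245 244 202 179 179 179 180 181 179 179 189  94]
222 [174 188  88  99 109 114  71  71 136 250 152 142 255 252 252 251 250 249
 249 249 217 176 180 179 177 179 180 179 162  94]
228 [173 184  97  99 104 116  73  77 139 206 148 141 254 250 249 249 249 251
 251 255 188 177 181 180 183 179 180 180 171  92]
234 [193 203  98  56  47  41  70  87 152 230 166 133 255 251 251 250 249 250
 251 255  73 114 137 100  63  50  94 117 101  76]
[316.15522068 169.82943515]
[326.31096057 209.53868219]
[309.44488108 169.95658687]
```

>>> drive_tool:
  series:
    - [[0,0,0.5],0]
    - [[0,0,0.3],0]
    - [[0,0.25,0],0]
    - [[0,0.2,0],0]
    - [[0,0,0],0]
    - [[0,0,0],0]
    - [[0,0,-0.4],0]
    - [[0,0,-0.4],0]
    - [[0,0,-0.4],0]
    - [[0,0,0],0]

```text
time: 23.25
ee_pos: [0.482, -0.1232, 0.1339]
eef_rot: [0.738, 0.673, 0.001, 0.042]
ft_force: [0.0, 0.6, -1.7]
width: 0.0078
grip_force: 20.0
```

```bash
cat > far.py <<'E'
from h import *
st(); w=wr(grab('wrist')); s=grab('side')
g=cv2.cvtColor(w['color'],cv2.COLOR_RGB2GRAY)
for rr in range(150,222,5): print(rr, g[rr,290:350:2])
C=lambda x,y,z:np.array([.5129+x*.9963+y*.0854,-.0579-.0854*x+.9963*y,z])
zb=w['s']['ee_pos'][2]-.077
for p in ((-.02,-.042,zb),(-.02,-.042,zb+.086),(-.025,-.042,zb)): print(proj(w,C(*p)))
g=cv2.cvtColor(s['color'],cv2.COLOR_RGB2GRAY)
for rr in range(200,222,2): print(rr,g[rr,288:308])
print('side pred bottom',proj(s,C(-.02,-.102,zb)))
E
python3 far.py
```

```text
23.25 [-0.84   0.093  1.022  2.013 -0.035  1.012  0.103] [ 0.482  -0.1232  0.1339] yaw 84.76 tilt [0.001 0.042] F [ 0.   0.6 -1.7] 0.0078 19.986912310123444
150 [179 142  95  99 109 118  64 155 160 160 158 161 159 163 161 159 160 161
 164 162 161 217 226 224 228 233 172 234 231 232]
155 [179 155  93 100 108 120  70  75 108 132 163 164 163 163 163 163 162 160
 163 165 165 157 224 224 224 222 222 222 223 223]
160 [178 150  95  96 104 115 111 105  93  91  92  92  92  93  90  88  97 126
 153 164 167 156 230 224 224 225 226 225 226 225]
165 [173 169  91 101 105 117 119 132 129 129 127 133  95  97 100  96 100 102
 101 104 107 102 103 101  59 127 181 214 235 229]
170 [176 156  92  99 109 119  81 105 131 138 132 137  92 100  94  98 101  99
 100 103 104 101 110 108 114 116 124 100  99  99]
175 [176 183  86  98 104 120  76  68 106 104 104 102  80  75  77  89 103  95
  89  87 100 105  92  97 100 100 101 100  98 100]
180 [175 182  95  98 106 120  76  99 106 105 106  97 158 154 154 155 156 112
 116 117 116 119 112 106  88  97 101 101  99 105]
185 [176 183  99  99  98 120  79  98 106 106 109 116 1
[... 1347 characters left out ...]
  81 250 255 255 207  96  84  75  83
  79  79]
208 [151 152 150 148 148 126  76 103  42  86 214 255 199 163 159 172 188 159
  86  68]
210 [148 148 150 145 151 121  70  81  45  87 197 145 186 162 197 241 238 236
 193  78]
212 [152 143 145 151 152 101  62  71  53  84 137 167 166 162 193 176 236 241
 255 255]
214 [150 145 148 147 149  84  85  55  98 168 170 164 161 168 163 120  80 106
 103  73]
216 [147 147 144 149 144  59  89  85 196 165 164 164 165 158  86 101 108 115
  67  79]
218 [147 149 144 144 124  67 133 146 165 164 160 168 164  49 128 114  90  79
  78  81]
220 [141 144 143 143 123 108  85  75 124 194 153 116  88 108 105  53  73  75
  96 157]
side pred bottom [300.24774362 212.03393396]
```

>>> drive_tool:
  series:
    - [[0,0.1,-0.3],0]
    - [[0,0,-0.3],0]
    - [[0,0,-0.3],0]
    - [[0,0,-0.3],0]
    - [[0,0,-0.3],0]
    - [[0,0,0],0]
    - [[0,0,0],0]
    - [[0,0,0],0]
    - [[0,0,0],0]
    - [[0,0,0],0]

```text
time: 24.6
ee_pos: [0.4821, -0.1221, 0.1192]
eef_rot: [0.738, 0.674, 0.001, 0.042]
ft_force: [-4.2, 0.6, -2.2]
width: 0.0082
grip_force: 20.1
```

```bash
python3 far.py | head -1
```

```text
24.6 [-0.826  0.126  1.016  2.028 -0.07   0.978  0.129] [ 0.4821 -0.1221  0.1192] yaw 84.78 tilt [0.001 0.042] F [-4.2  0.6 -2.2] 0.0082 20.067434906959534
```

>>> drive_tool:
  series:
    - [[-0.1,0,-0.1],0]
    - [[-0.05,0,-0.15],0]
    - [[0,0,-0.15],0]
    - [[0,0,0],0]
    - [[0,0,0],0]
    - [[0,0,0],0]
    - [[0,0,0],0]
    - [[0,0,0],0]
    - [[0,0,0],0]
    - [[0,0,0],0]

```text
time: 25.95
ee_pos: [0.4835, -0.1231, 0.1179]
eef_rot: [0.738, 0.673, 0.003, 0.045]
ft_force: [-7.4, -0.8, 24.4]
width: 0.0083
grip_force: 20.4
```

```bash
python3 far.py
```

```text
25.95 [-0.824  0.128  1.016  2.031 -0.073  0.969  0.132] [ 0.4835 -0.1231  0.1179] yaw 84.74 tilt [0.003 0.045] F [-7.4 -0.8 24.4] 0.0083 20.35872906446457
150 [ 87  98  94 122  85  62 163 156 155 174 161 162 161 164 162 166 166 167
 170 170 171 169 168 167 166 166 163 163 164 216]
155 [ 93  95  86 119  85  63 167 159 157 160 161 161 162 162 160 159 161 160
 161 162 159 162 162 165 163 168 167 170 164 224]
160 [ 95  94  86 121  93  75  65  73 122 152 163 163 164 161 163 162 161 159
 163 165 164 162 162 161 161 159 160 160 154 229]
165 [102  96  88 122  95 120 104  90  93  92  94  91  93  91  89  90 119 138
 167 166 161 164 163 163 161 161 165 164 157 229]
170 [ 96  99  90 120 103 127 130 129 128 132  92  96  96  95  96  94  94  98
  99 100 104 104 103  99 103 132 161 167 190 227]
175 [108  97  94 118 109 107 123 139 132 133  91  94  96  97  98 102  97  97
  96  99  96  98  98 104 107 107 107  96  99  96]
180 [122  98  95 112 116  72  99 105 104 120 158 152 135 107  88 102  98 100
  99 101 117 163 143 118 108  90  94  98  95  96]
185 [134  95  97 108 117  71  96 106 102 122 158 156 15
[... 1346 characters left out ...]
 139 255 255 255 136  92  83  76  74
  87 125]
208 [153 149 148 146 150 128  71 106  42 116 255 255 202 162 160 177 188 156
  79  69]
210 [150 149 150 148 145 123  73  89  37 112 255 137 185 160 199 241 241 236
 187  82]
212 [153 147 144 150 149 101  62  69  47  86 131 164 162 163 197 181 235 240
 255 255]
214 [150 148 149 144 149  86  83  48 107 168 165 165 164 162 162 116  79 106
  98  75]
216 [148 144 146 144 146  63  86  83 194 168 162 164 161 158  88 100 113 112
  70  78]
218 [148 147 145 146 123  67 130 148 168 161 164 163 163  50 125 110  92  77
  82  81]
220 [142 138 145 147 120 109  94  74 123 191 155 116  86 106 106  55  76  79
  95 155]
side pred bottom [300.29791065 217.46718135]
```

>>> drive_tool:
  series:
    - [[0,0,0.1],0]
    - [[0,0,0],0]
    - [[0,0,0],0]
    - [[0.4,-0.03,0],0]
    - [[0.6,-0.05,0],0]
    - [[0.6,-0.05,0],0]
    - [[0.6,-0.05,0],0]
    - [[0.6,-0.05,-0.2],0]
    - [[0.5,-0.04,-0.3],0]
    - [[0.4,-0.03,-0.4],0]
  hand: 0.61

```text
time: 27.3
ee_pos: [0.5181, -0.1252, 0.107]
eef_rot: [0.738, 0.673, 0.001, 0.043]
ft_force: [0.0, -0.1, -0.4]
width: 0.0337
grip_force: 0.0
```

```bash
cat > far2.py <<'E'
from h import *
st(); w=wr(grab('wrist')); s=grab('side'); t=grab('top'); np.save('wl.npy',w,allow_pickle=True)
C=lambda x,y,z:np.array([.5129+x*.9963+y*.0854,-.0579-.0854*x+.9963*y,z])
g=cv2.cvtColor(s['color'],cv2.COLOR_RGB2GRAY)
for rr in range(184,222,2): print(rr,g[rr,290:322])
for n,p in (('top fr',(.016,-.102,.1145)),('top rear',(.023,-.102,.1105)),('bottom fr',(-.027,-.102,.04))): print(n,'side',proj(s,C(*p)).round(1),'wrist',proj(w,C(*p)).round(1),'top',proj(t,C(*p)).round(1))
E
python3 far2.py
```

```text
27.3 [-0.732  0.274  0.969  1.953 -0.216  0.969  0.237] [ 0.5181 -0.1252  0.107 ] yaw 84.76 tilt [0.001 0.043] F [ 0.  -0.1 -0.4] 0.0337 0.0
184 [ 47  32  33  25  29  34  64  85  54 181 160 193  25  26  63  62  46 108
 153 223 253 248 209 205 224 226 235  16  16  26  66  61]
186 [ 47  50  33  35  57  66  68 116  53 159 168 168 110  15  54  62  56 154
 244 255 238 206 208 208 229 232 237  20  30  37  65  65]
188 [ 71  95  98 143 182 141  57  96 155 165 165 181 175  17  42  57  48 176
 255 228 208 209 207 211 222 231 234  72  83  81  68  56]
190 [113 152 150 146 150 125  67  79 173 161 211 214 250  13  41  60  43 163
 218 206 210 209 213 214 228 229 237  73  81  85  80  61]
192 [152 143 146 145 144  98  78  52 116 210 208 233 157   9  25  62  86 158
 213 213 212 212 208 214 234 229 228  67  80  83  70  81]
194 [145 145 141 142 146  83  83  56 185 208 198 141 151 166 183 138 158 214
 210 212 213 211 235 255 254 255 221  73  84  80  88 154]
196 [153 147 143 143 148  74 114  49 186 171 113 163 168 189 228 241 169 180
 214 213 213 246 254 255 255 176  69  77  78  77  88 155]
198 [151 144 1
[... 1102 characters left out ...]
 164 166 161 163 165 117  75 104  99  77
  55  85 158 253 238 254 253 251 244 244 199 168 160 154]
216 [143 143 148  63  85  80 196 163 164 166 162 158  88  97 115 117  66  84
  78  81  88  82  88  87  93 202 135 171 198 235 252 254]
218 [141 147 115  71 126 144 169 161 163 165 167  50 127 113  92  80  77  75
  87 155 152 149 149 147 147 150 149 228 240 232 131  76]
220 [141 145 122 104  93  76 125 184 153 116  86 111 103  56  78  77  91 157
 151 148 152 151 153 152 150 147 146 147 168 240 240 215]
top fr side [315.1 191.9] wrist [327.9 320. ] top [331.8 182.9]
top rear side [318.  193.4] wrist [339.5 314.6] top [331.7 180.2]
bottom fr side [297.5 217.7] wrist [263.3 257.1] top [332.4 208.7]
```

>>> drive_tool:
  series:
    - [[0,0,0.6],0]
    - [[0,0,1.2],0]
    - [[0,0,1.6],0]
    - [[0,0,1.6],0]
    - [[0.3,-1.4,0],0]
    - [[0.5,-1.6,0],0]
    - [[0.5,-1.6,0],0]
    - [[0.5,-1.6,0],0]
    - [[0.5,-1.6,0],0]
    - [[0.2,-1.6,0],0]
  hand: 0.5

```text
time: 28.7
ee_pos: [0.5433, -0.2194, 0.1584]
eef_rot: [0.738, 0.674, 0.002, 0.043]
ft_force: [-0.6, 0.2, -0.5]
width: 0.0433
grip_force: 0.0
```

```bash
cat > chk.py <<'E'
from h import *
st(); w=wr(grab('wrist')); s=grab('side'); np.save('wl.npy',w,allow_pickle=True); np.save('sl.npy',s,allow_pickle=True)
C=lambda x,y,z:np.array([.5129+x*.9963+y*.0854,-.0579-.0854*x+.9963*y,z])
gw=cv2.cvtColor(w['color'],cv2.COLOR_RGB2GRAY)
# walk along the plate slope (window face, n=8) past the top for each place, report brightness profile
for yc in (-.09,-.055,-.015,.015):
    pr=[]
    for u in np.arange(.070,.104,.002):
        X=C(-.02+.5*u-.866*.008,yc,.036+.866*u+.004); q=proj(w,X).round().astype(int); pr.append(gw[q[1],q[0]] if 0<=q[1]<400 and 0<=q[0]<640 else -1)
    print(yc,pr)
for u in (.08,.05,.03):  # across y
    pr=[]
    for yc in np.arange(-.112,-.028,.002):
        X=C(-.02+.5*u-.866*.008,yc,.036+.866*u+.004); q=proj(w,X).round().astype(int); pr.append(gw[q[1],q[0]] if 0<=q[1]<400 and 0<=q[0]<640 else -1)
    print('u',u,pr)
E
python3 chk.py
```

```text
28.7 [-0.525  0.352  0.98   1.774 -0.291  1.1    0.447] [ 0.5433 -0.2194  0.1584] yaw 84.8 tilt [0.002 0.043] F [-0.6  0.2 -0.5] 0.0433 0.0
-0.09 [np.uint8(244), np.uint8(244), np.uint8(244), np.uint8(243), np.uint8(244), np.uint8(250), np.uint8(251), np.uint8(252), np.uint8(252), np.uint8(250), np.uint8(250), np.uint8(248), np.uint8(250), np.uint8(224), np.uint8(197), np.uint8(202), np.uint8(203)]
-0.055 [np.uint8(241), np.uint8(241), np.uint8(242), np.uint8(241), np.uint8(239), np.uint8(248), np.uint8(250), np.uint8(250), np.uint8(249), np.uint8(250), np.uint8(252), np.uint8(176), np.uint8(185), np.uint8(174), np.uint8(118), np.uint8(125), np.uint8(122)]
-0.015 [-1, -1, -1, -1, -1, -1, -1, -1, -1, -1, -1, -1, -1, -1, -1, -1, -1]
0.015 [-1, -1, -1, -1, -1, -1, -1, -1, -1, -1, -1, -1, -1, -1, -1, -1, -1]
u 0.08 [np.uint8(86), np.uint8(255), np.uint8(117), np.uint8(119), np.uint8(107), np.uint8(229), np.uint8(249), np.uint8(251), np.uint8(249), np.uint8(249), np.uint8(251), np.uint8(250), np.uint8(250), np.uint8(251), np.uint8(248), np.uint8(249), np.uint8(250), np.uint8(251), np.uint
[... 917 characters left out ...]
8(80), np.uint8(89), np.uint8(70), np.uint8(69), np.uint8(254)]
u 0.03 [np.uint8(203), np.uint8(138), np.uint8(161), np.uint8(109), np.uint8(103), np.uint8(249), np.uint8(243), np.uint8(243), np.uint8(241), np.uint8(244), np.uint8(246), np.uint8(247), np.uint8(166), np.uint8(125), np.uint8(177), np.uint8(174), np.uint8(175), np.uint8(174), np.uint8(175), np.uint8(175), np.uint8(173), np.uint8(173), np.uint8(171), np.uint8(176), np.uint8(175), np.uint8(177), np.uint8(174), np.uint8(174), np.uint8(171), np.uint8(255), np.uint8(242), np.uint8(239), np.uint8(241), np.uint8(242), np.uint8(242), np.uint8(241), np.uint8(237), np.uint8(99), np.uint8(104), np.uint8(193), np.uint8(113), np.uint8(149)]
```

```bash
python3 -c "
from h import *
C=lambda x,y,z:np.array([.5129+x*.9963+y*.0854,-.0579-.0854*x+.9963*y,z])
for f,ys in (('w1',(-.09,-.055,-.02,.02)),('w5',(-.02,.02)),('w7',(-.02,.02)),('wl',(-.09,-.055))):
  w=np.load(f+'.npy',allow_pickle=True).item()
  if f=='w1': w=wr(w)
  g=cv2.cvtColor(w['color'],cv2.COLOR_RGB2GRAY)
  for yc in ys:
    print(f,yc,[int(g[tuple(proj(w,C(-.02+.5*u-.00693,yc,.04+.866*u)).round().astype(int)[::-1])]) for u in np.arange(.070,.104,.002)])
o=np.array
w=np.load('wl.npy',allow_pickle=True).item()
# effect: where a front edge at n=11 (u=86) or u=80 n=8 would appear on the walk
for u0,n0 in ((.086,.008),(.086,.011),(.086,.014),(.080,.008)):
  q=proj(w,C(-.02+.5*u0-.866*n0,-.055,.036+.866*u0+.5*n0)); us=np.arange(.06,.104,.0005)
  P=np.array([proj(w,C(-.02+.5*u-.00693,-.055,.04+.866*u)) for u in us]); k=np.linalg.norm(P-q,axis=1).argmin(); print(u0,n0,us[k],np.linalg.norm(P-q,axis=1).min())
"
```

```text
w1 -0.09 [228, 226, 227, 225, 225, 239, 246, 252, 200, 191, 224, 231, 226, 201, 217, 211, 203]
w1 -0.055 [232, 232, 233, 232, 230, 237, 247, 251, 244, 209, 229, 228, 216, 178, 183, 185, 184]
w1 -0.02 [231, 231, 231, 232, 232, 243, 246, 248, 221, 199, 219, 233, 212, 159, 170, 187, 184]
w1 0.02 [230, 229, 229, 230, 227, 230, 241, 249, 224, 199, 215, 234, 212, 176, 176, 186, 184]
w5 -0.02 [229, 227, 230, 229, 227, 227, 237, 239, 238, 231, 215, 145, 128, 234, 231, 234, 235]
w5 0.02 [222, 223, 222, 223, 220, 222, 229, 236, 238, 236, 216, 72, 74, 78, 74, 74, 77]
w7 -0.02 [231, 230, 231, 229, 230, 229, 242, 237, 238, 247, 136, 111, 167, 222, 221, 86, 93]
w7 0.02 [224, 224, 224, 224, 223, 224, 241, 236, 240, 242, 101, 114, 162, 217, 218, 66, 74]
wl -0.09 [244, 244, 244, 243, 244, 250, 251, 252, 252, 250, 250, 248, 250, 224, 197, 202, 203]
wl -0.055 [241, 241, 242, 241, 239, 248, 250, 250, 249, 250, 252, 176, 185, 174, 118, 125, 122]
0.086 0.008 0.08600000000000002 0.0036182330383464027
0.086 0.011 0.07950000000000002 1.5339509406703151
0.086 0.014 0.07250000000000001 3.096965698610868
0.08 0.008 0.08000000000000002 0.003526027422881011
```

>>> drive_tool:
  series:
    - [[0,0,-1.2],0]
    - [[0,0,-1.6],0]
    - [[0,0,-1.6],0]
    - [[0,0,-1.6],0]
    - [[0,0,-1.6],0]
    - [[0,0,-1.6],0]
    - [[0,0,-1.4],0]
    - [[0,0,-1.0],0]
    - [[0,0,0],0]
    - [[0,0,0],0]

```text
time: 30.05
ee_pos: [0.5431, -0.2193, 0.0418]
eef_rot: [0.738, 0.673, 0.001, 0.043]
ft_force: [-0.1, 0.8, -0.6]
width: 0.0436
grip_force: 0.0
```

```bash
python3 -c "
from h import *
st(); w=wr(grab('wrist')); np.save('wb.npy',w,allow_pickle=True)
C=lambda x,y,z:np.array([.5129+x*.9963+y*.0854,-.0579-.0854*x+.9963*y,z])
g=cv2.cvtColor(w['color'],cv2.COLOR_RGB2GRAY)
for y in (-.128,-.132,-.151): print(y,proj(w,C(.048,y,.053)).round(1))
for rr in range(190,260,5): print(rr,g[rr,270:370:4])
"
```

```text
30.05 [-0.415  0.506  0.861  1.871 -0.444  0.891  0.549] [ 0.5431 -0.2193  0.0418] yaw 84.76 tilt [0.001 0.043] F [-0.1  0.8 -0.6] 0.0436 0.0
-0.128 [327.2 211.3]
-0.132 [327.2 219.1]
-0.151 [327.  254.6]
190 [159 159 160 150 202 210 218 219 228 232 235 216 247 247  53  66  58  61
  67  64  63  60  58  60  83]
195 [146 190 253 248 252 255 255 242 225 111 255 255 230 174  74  66  65  61
  66  63  68  64  59  56  83]
200 [ 72  83  66  52  60  60  60  59  63  64  55 246 255 228  83  62  62  61
  62  66  62  62  60  61  88]
205 [ 85  90  69  57  61  58  54  58  56  58  57 212 235 228  84  63  62  61
  58  67  65  62  66  61  87]
210 [ 86  88  69  59  63  59  55  54  59  58  56 204 142 143  72  61  64  63
  62  67  64  66  64  81  83]
215 [ 87  87  66  66  61  59  54  59  59  57  53 138 248 219  68  59  66  67
  60  66  65  66  55  83  85]
220 [89 73 61 63 57 52 56 59 59 50 41 37 33 30 42 46 66 64 65 60 62 55 55 85
 83]
225 [89 54 60 60 62 59 57 58 60 47 48 57 59 62 55 51 57 58 59 56 54 54 54 83
 82]
230 [56 62 59 57 62 59 58 57 55 51 53 58 57 57 54 51 60 57 56 57 56 56 57 51
 79]
235 [38 66 63 60 63 63 63 68 66 51 55 57 55 60 58 52 59 57 56 58 55 56 55 51
 79]
240 [43 42 41 58 62 56 55 56 63 54 54 57 56 56 51 46 54 57 56 55 56 55 48 48
 44]
245 [40 41 41 59 63 67 65 67 63 56 54 56 53 57 57 49 56 51 56 56 57 57 47 46
 45]
250 [39 45 40 61 61 63 64 64 64 57 52 57 58 56 56 49 52 53 55 56 57 60 48 45
 41]
255 [43 39 41 62 53 54 57 64 66 60 54 55 53 54 52 46 57 51 56 58 55 58 43 41
 46]
```

>>> drive_tool:
  series:
    - [[0,0,0],0]
    - [[0,0,0],0]
    - [[0,0,0],0]
    - [[0,0,0],0]
    - [[0,0,0],0]
    - [[0,0,0],0]
    - [[0,0,0],0]
    - [[0,0,0],0]
    - [[0,0,0],0]
    - [[0,0,0],0]
  hand: 1
  newtons: 12

```text
time: 31.35
ee_pos: [0.543, -0.2191, 0.0414]
eef_rot: [0.738, 0.674, 0.001, 0.043]
ft_force: [3.5, -0.5, -1.5]
width: 0.0125
grip_force: 12.0
```

```bash
python3 -c "
from h import *
st(); 
b0=1.36;ex=np.array([.9963,-.0854]);p0=None
for b in np.linspace(b0,0.0,15):
    th=np.pi/6-.07+b; p=56*np.array([np.sin(th),np.cos(th)])
    if p0 is not None: d=(p-p0)/10; print(b.round(2),(d[0]*ex).round(2),d[1].round(2))
    else: print('sleeve cradle',p+[-5.5,69])
    p0=p
print('end',p+[-5.5,69])
"
```

```text
31.35 [-0.415  0.507  0.86   1.872 -0.444  0.89   0.549] [ 0.543  -0.2191  0.0414] yaw 84.78 tilt [0.001 0.043] F [ 3.5 -0.5 -1.5] 0.0125 11.999557167291641
sleeve cradle [48.85740867 55.53626639]
1.26 [ 0.1  -0.01] 0.53
1.17 [ 0.05 -0.  ] 0.54
1.07 [-0.  0.] 0.54
0.97 [-0.05  0.  ] 0.54
0.87 [-0.1   0.01] 0.53
0.78 [-0.16  0.01] 0.52
0.68 [-0.21  0.02] 0.5
0.58 [-0.25  0.02] 0.48
0.49 [-0.3   0.03] 0.45
0.39 [-0.34  0.03] 0.42
0.29 [-0.38  0.03] 0.39
0.19 [-0.42  0.04] 0.35
0.1 [-0.45  0.04] 0.31
0.0 [-0.47  0.04] 0.26
end [ 19.03938018 119.33705216]
```

>>> drive_tool:
  series:
    - [[0,0,0.31],0]
    - [[0,0,0.53],0]
    - [[0,0,0.54],0]
    - [[0,0,0.54],0]
    - [[-0.05,0,0.54],0]
    - [[-0.1,0.01,0.53],0]
    - [[-0.14,0.01,0.52],0]
    - [[-0.18,0.02,0.5],0]
    - [[-0.22,0.02,0.48],0]
    - [[-0.26,0.03,0.45],0]

```text
time: 32.6
ee_pos: [0.5352, -0.2185, 0.0921]
eef_rot: [0.738, 0.674, 0.002, 0.044]
ft_force: [6.7, -1.5, 2.7]
width: 0.0122
grip_force: 12.0
```

>>> drive_tool:
  series:
    - [[-0.3,0.03,0.42],0]
    - [[-0.35,0.03,0.39],0]
    - [[-0.4,0.04,0.35],0]
    - [[-0.43,0.04,0.31],0]
    - [[-0.3,0.04,0.2],0]
    - [[0,0,0],0]
    - [[0,0,0],0]
    - [[0,0,0],0]
    - [[0,0,0],0]
    - [[0,0,0],0]

```text
time: 33.85
ee_pos: [0.5163, -0.2169, 0.1084]
eef_rot: [0.738, 0.673, 0.002, 0.043]
ft_force: [4.1, -0.0, 8.2]
width: 0.0125
grip_force: 12.0
```

```bash
python3 -c "
from h import *
st()"
```

```text
33.85 [-0.529  0.35   0.971  1.892 -0.306  0.985  0.472] [ 0.5163 -0.2169  0.1084] yaw 84.76 tilt [0.002 0.043] F [ 4.1 -0.   8.2] 0.0125 12.00018122792244
```

>>> drive_tool:
  series:
    - [[-0.2,0,0.05],0]
    - [[-0.2,0,0.05],0]
    - [[0,0,0],0]
    - [[0,0,0],0]
    - [[0.2,0,0],0]
    - [[0,0,0],0]
    - [[0,0,0],0]
    - [[0,0,0],0]
    - [[0,0,0],0]
    - [[0,0,0],0]

```text
time: 35.1
ee_pos: [0.5146, -0.2167, 0.1093]
eef_rot: [0.738, 0.674, 0.002, 0.044]
ft_force: [4.7, -1.1, 6.4]
width: 0.0126
grip_force: 12.0
```

>>> drive_tool:
  series:
    - [[0,0,0],0]
    - [[0,0,0],0]
    - [[0,0,0],0]
    - [[0,0,0],0]
    - [[0,0,1],0]
    - [[0,0,2],0]
    - [[0,0,2.5],0]
    - [[0,0,2.5],0]
    - [[0,0,2.5],0]
    - [[0,0,1],0]
  hand: 0.5

```text
time: 36.35
ee_pos: [0.514, -0.2167, 0.2251]
eef_rot: [0.738, 0.673, 0.002, 0.043]
ft_force: [1.6, -0.2, -1.3]
width: 0.0433
grip_force: 0.0
```

```bash
python3 -c "
from h import *
st(); a=np.load('top.npy',allow_pickle=True).item(); b=grab('top'); s0=np.load('side.npy',allow_pickle=True).item(); s=grab('side')
ga,gb=[cv2.cvtColor(x['color'],cv2.COLOR_RGB2GRAY).astype(int) for x in (a,b)]
for c in (243,290,300): print('before',ga[174:222:1,c].tolist()); print('after ',gb[174:222:1,c].tolist())
ga,gb=[cv2.cvtColor(x['color'],cv2.COLOR_RGB2GRAY).astype(int) for x in (s0,s)]
for rr in (180,184,188,192,196,200,206,212): print(rr,'b',ga[rr,294:330].tolist()); print(rr,'a',gb[rr,294:330].tolist())
"
```

```text
36.35 [-0.651  0.186  1.066  1.764 -0.139  1.209  0.354] [ 0.514  -0.2167  0.2251] yaw 84.76 tilt [0.002 0.043] F [ 1.6 -0.2 -1.3] 0.0433 0.0
before [81, 82, 78, 91, 142, 182, 178, 174, 188, 220, 202, 212, 229, 219, 218, 221, 219, 218, 221, 221, 221, 221, 221, 220, 218, 220, 218, 220, 220, 220, 219, 219, 218, 220, 220, 220, 221, 220, 191, 132, 103, 108, 133, 185, 181, 181, 191, 229]
after  [71, 68, 67, 81, 125, 163, 159, 154, 155, 160, 132, 136, 149, 182, 154, 156, 155, 157, 156, 156, 155, 158, 157, 156, 154, 159, 188, 201, 199, 200, 200, 200, 200, 199, 200, 200, 199, 201, 172, 115, 85, 99, 115, 165, 162, 158, 171, 210]
before [101, 91, 101, 121, 180, 181, 181, 199, 222, 205, 234, 228, 221, 221, 222, 222, 223, 221, 221, 222, 222, 223, 214, 167, 152, 169, 165, 164, 164, 150, 188, 213, 220, 219, 218, 220, 216, 166, 123, 110, 108, 123, 187, 182, 181, 180, 180, 182]
after  [111, 117, 120, 121, 118, 121, 123, 120, 122, 125, 123, 124, 126, 126, 125, 126, 125, 125, 125, 126, 126, 127, 128, 129, 130, 128, 129, 129, 131, 131, 129, 132, 134, 136, 134, 138, 139, 141, 141, 145, 146, 146, 148, 14
[... 2601 characters left out ...]
, 45]
206 b [66, 108, 43, 180, 210, 159, 158, 163, 195, 200, 253, 255, 241, 233, 237, 121, 91, 84, 68, 47, 68, 255, 255, 124, 40, 85, 83, 78, 79, 82, 154, 150, 146, 150, 148, 55]
206 a [69, 108, 78, 219, 208, 208, 235, 128, 156, 215, 252, 254, 227, 240, 206, 45, 98, 80, 41, 81, 227, 230, 37, 124, 81, 81, 78, 76, 86, 148, 146, 147, 150, 147, 148, 53]
212 b [63, 69, 82, 177, 133, 163, 165, 165, 195, 181, 237, 192, 203, 107, 96, 78, 60, 96, 222, 243, 240, 209, 78, 149, 148, 147, 69, 78, 75, 98, 151, 143, 150, 148, 152, 93]
212 a [59, 75, 180, 173, 129, 163, 161, 160, 196, 177, 238, 188, 201, 105, 92, 78, 67, 93, 221, 240, 238, 209, 81, 147, 85, 87, 89, 89, 150, 146, 146, 150, 142, 149, 150, 93]
```

```bash
python3 -c "
from bench import r
print(r.close_job())"
```

```text
the job is handed in; nothing more can be done
None
```

The job is handed in at about 36 s of robot time. By my camera checks, the reversed carrier stands seated in its own place with its window out, and the bail is closed at least as far as it started. The first try at setting it down caught on a divider (about 13 N), so I lifted it, shifted it about 5 mm and seated it. The judge's result was not shown.

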